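# Compare a matched pair of glass cells in a two-beam light tester

## Task

Two of the four glass cells on the desk are the matching green pair: set either one down upright and fully home in the black seat of the light tester, without dropping or tipping over either of them, and let it go; then take the other one and hold it upright and still in the air in the tester's open light beam, its middle in the middle of the beam, half-way between lamp and receiver. Both green cells have their clear faces turned towards lamp and receiver so that light passes through, and the gripper may touch them on their frosted white faces only; leave the amber and blue cells and the can where they are. The program finishes while still holding the second cell in the beam.

Things in the scene. Friction and masses are not known exactly. Their poses are not given: they have to be found in the camera images.
- green_a: Green glass cell, an upright square block 30 x 30 mm and 72 mm tall, 160 g, standing on the desk; origin at its centre, 36 mm above its underside. z is up along its height. The two faces towards its own +y and -y are frosted white (4 mm thick white plates, 30 mm over both); the two faces towards +x and -x are the clear, coloured ones. Same as green_b: either may take either place.
- green_b: The second green glass cell, an upright square block 30 x 30 mm and 72 mm tall, 160 g, standing on the desk; origin at its centre, 36 mm above its underside. z is up along its height. The two faces towards its own +y and -y are frosted white (4 mm thick white plates, 30 mm over both); the two faces towards +x and -x are the clear, coloured ones. Same as green_a.
- green_a_core: The clear green glass of green_a between its frosted plates (30 x 22 x 72 mm), origin and axes as green_a; the fingers must not touch it.
- green_b_core: The clear green glass of green_b, likewise; the fingers must not touch it.
- tester: Fixed two-beam light comparator: dark base plate 190 x 290 x 8 mm (x, y, z), white lamp box at its +y end, grey receiver box at its -y end, both 87 mm high, clear gap between them 176 mm. Origin under the plate's centre, on the desk. Two level beams (faint yellow, nothing solid, 9 mm thick) run along y, 60 mm above the desk: at x = +45 mm through the seat, at x = -45 mm the open one.
- seat (a point): Centre of the floor of the black square seat with the white floor, 8 mm above the desk, axes as the tester's. The pocket is 35 x 35 mm, square to the tester, with 10 mm straight walls and a flared lip that reaches 19 mm above the floor and about 56 mm across; a cell standing in it has its centre 36 mm above this point.
- beam (a point): Middle of the open light beam (the one without a seat), 60 mm above the desk, half-way between lamp and receiver, axes as the tester's (y along the light). Below it is only the base plate, whose top is 52 mm lower.
- amber: Amber (orange) glass cell, an upright square block 30 x 30 mm and 72 mm tall, 160 g, standing on the desk; origin at its centre, 36 mm above its underside. z is up along its height. The two faces towards its own +y and -y are frosted white (4 mm thick white plates, 30 mm over both); the two faces towards +x and -x are the clear, coloured ones. Bystander.
- blue: Blue glass cell, an upright square block 30 x 30 mm and 72 mm tall, 160 g, standing on the desk; origin at its centre, 36 mm above its underside. z is up along its height. The two faces towards its own +y and -y are frosted white (4 mm thick white plates, 30 mm over both); the two faces towards +x and -x are the clear, coloured ones. Bystander.
- can: Steel drink can, bystander: 60 mm across, 105 mm tall, origin at the centre of its underside.
Things that resemble listed ones, but are neither listed nor needed, are in the scene too. What is shaped like the green_b but pink or yellow is not meant.

How it is judged:
By the outcome, as a careful person would: the job done as asked, in the order asked, and still so for the second after the job is handed in, while the arm keeps its last pose, push and grip.
It also fails if it takes over 61 s, if anything falls off the work surface, if the arm or the gripper's body presses on something with over 40 N, if the wrist force passes 120 N, or if a joint passes its speed limit or range.

## Robot

A 7-joint arm with a two-finger parallel gripper is mounted at the origin on the work surface. World frame = base frame: x ahead of the robot, y to its left, z up, the work surface at z = 0. Lengths are in m, angles in rad, forces in N, time in s.
With the tool pointing down it reaches from about 0.425 to 0.975 m from the base axis. Payload 16.7 kg.
Tool frame: the origin (TCP) lies midway between the tips of the shut fingers; the grasp point (between the pads) lies 19 mm behind it (bot.tcp_to_grasp is the distance from the TCP to the grasp point, in m); z points along the fingers, y is the line along which they close (so a half turn about z gives the same grasp; the last joint's range is limited). The gripper opens to 85 mm and grips with 20 to 120 N. Pads are 22 mm wide; open, the fingers measure 114 mm over their backs; the gripper's body (76 mm by 85 mm) begins 54 mm behind the grasp point. The pads swing forward as they close: fully open they stand 13 mm farther back than shut.
Start: joints at [-1.3, 0.426, 0.074, 1.606, -0.034, 1.111, -0.067], TCP at [0.276, 0.616, 0.231] pointing down, gripper open.
Joint ranges: [-2.85, 2.85], [-0.5, 2.14], [-1.23, 1.37], [0.21, 2.46], [-1.02, 4.16], [0.16, 2.05], [-2.73, 2.73]. Speed limits (rad/s): [1.89, 1.89, 2.39, 2.39, 3.01, 3.01, 3.01].

## Interface

Orientations are given as a unit quaternion [w, x, y, z].
In Python, from cell import state, imaging, close_job, bot gives the robot as it stands.
- The arm moves only by the shell command python3 -m inch 'ROWS'. ROWS is JSON, a list of rows, each a list of 3 entries, a list of its own where there are three numbers: the shift along the tool's x, y, z normalised to -1 to 1, where 1 is 0.2 m, then the turn, a rotation vector about the tool's x, y, z normalised to -1 to 1, where 1 is 180 degrees, then the closure, from 0 (fully open) to 1 (shut). A call has exactly 5 rows; each row is the pose to reach, as a shift and turn from the pose commanded when the call began, along the tool's axes at that moment, turning the shorter way round; what a row does not reach only later rows make up. A row lasts 1/10 s, in which the tool goes at most 50 mm and 8.59 degrees, less where a joint would pass 70% of its speed; a pose out of reach is approached as far as the arm can. A call with a number of a shift or a turn outside -1 to 1 is refused whole. A call with a gripper value outside its range is refused whole. The fingers move at their own pace and stop on an object; the grip force is fixed at half the most. Time passes only in rows, so rows that repeat a pose let the fingers close, or fill a call up. It gives the time, the measured TCP pose, the force, the opening and the grip force at its end, in the units of the state.
- state(): the state, without advancing time (a new reading comes with each control period).
- imaging.snapshot(name): name is "scene" or "top"; returns a dict with "image" (400x640x3 uint8, red, green, blue), "z_map" (400x640 float32, m along the optical axis (not along the pixel's ray), 0 where there is no reading), "K" (3x3 intrinsics, pixels), "distortion" ([k1, k2, p1, p2, k3] as OpenCV has them; the pictures are not rectified), "rvec" (rotation vector, rad) and "tvec" (3), from world to camera coordinates, as OpenCV has them. Camera axes: x right, y down, z forward; pixel columns grow to the right and rows downward; lengths in m; the calibration is good to about 2 mm. A picture is of the moment at which its call begins.
- close_job(): hands the job in; it is judged then, once.
The state is a dict: "clock": time; "qpos": joint angles; "dq": joint speeds; "joint_torque": joint torques, N m; "tcp_pos": TCP position; "tool_rot": TCP orientation; "contact_force": force on the tool from outside, world axes, zero at the start; "torque": the same for the moment, N m; "width": opening from 0.0 (shut) to 1.0 (fully open); "gripper_force": force on a finger pad.
Only numpy, scipy, OpenCV 4.12 (cv2) and the standard library are available. Lean on these libraries where they do the work, as an engineer would, in place of code of your own. Each camera call takes 0.05 s, during which the arm holds its last target. There are 200 camera calls.

## Working session

There is one attempt and no reset: what is moved stays moved. The work goes in short steps, Python scripts to look and compute and a shell command to move; the robot and the scene stay as the last step left them, time stands still between calls to the robot, and variables do not carry over. Pictures are saved under pics/ and viewed, at most 10 in all, crops included, and the job is handed in when it is done.

```bash
mkdir -p pics; ls; cat > h.py <<'E'
import numpy as np,cv2
from cell import state,imaging,close_job,bot
def snap(n,f=None):
    s=imaging.snapshot(n)
    if f: cv2.imwrite('pics/'+f,s['image'][:,:,::-1])
    return s
def ray(s,uv):
    R=cv2.Rodrigues(np.array(s['rvec'],float))[0];t=np.array(s['tvec'],float).ravel()
    p=cv2.undistortPoints(np.array(uv,float).reshape(-1,1,2),np.array(s['K'],float),np.array(s['distortion'],float)).reshape(-1,2)
    return -R.T@t, np.c_[p,np.ones(len(p))]@R
def plane(s,uv,z):
    o,d=ray(s,uv); return o+d*((z-o[2])/d[:,2])[:,None]
def cloud(s):
    v,u=np.mgrid[0:400,0:640]; o,d=ray(s,np.c_[u.ravel(),v.ravel()])
    return (o+d*s['z_map'].reshape(-1,1)).reshape(400,640,3)
E
python3 - <<'E'
from h import *
for n in('scene','top'):
    s=snap(n,n+'0.png'); o,d=ray(s,[[320,200]]); print(n,o,d)
    np.save(n+'0.npy',s,allow_pickle=True)
st=state();print(st['clock'],st['tcp_pos'],st['tool_rot'],st['width'],bot.tcp_to_grasp)
E
```

```text
pics
scene [1.24468323 0.35686916 0.68368643] [[-0.6837139  -0.41641748 -0.59934778]]
top [ 0.33259792 -0.06327389  1.2025662 ] [[ 2.07447568e-01 -6.09295752e-04 -9.78307889e-01]]
0.1 [0.27560406 0.61574594 0.23069264] [-8.13132757e-05  2.08869314e-01  9.77943379e-01 -5.91926002e-04] 1.002188651967779 0.0187
```

View pics/top0.png

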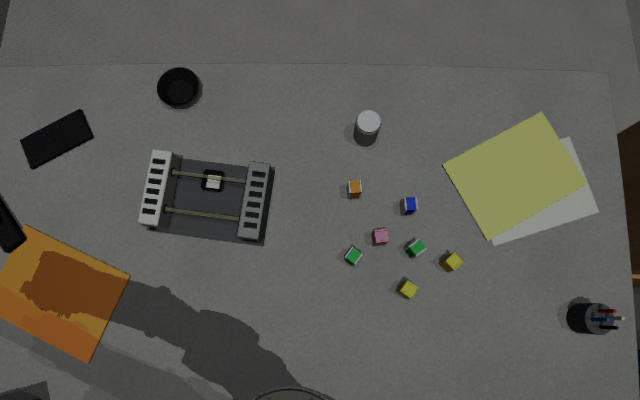

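View pics/scene0.png

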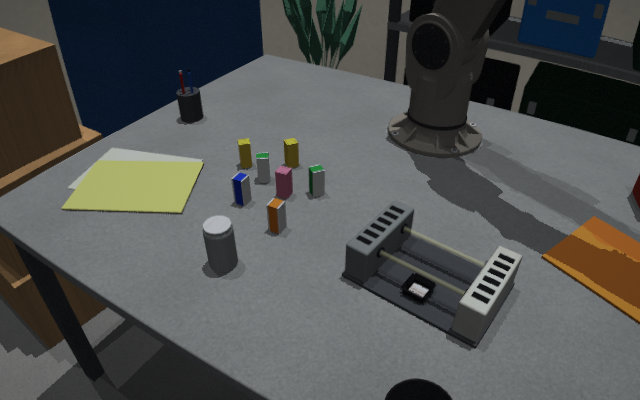

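The top view (up = +x, left = +y) shows:
- **Green candidates:** top (353,256) and (417,248).
- **Other cells:** pink (381,236), yellow (453,261) and (408,289), amber (355,188), blue (410,205).
- **Tester:** about (206,196), with the lamp on the left and the seat at (213,181).

Only the two green ones fit the description. Next I'll confirm them in one crop and measure.

```bash
cat > m.py <<'E'
from h import *
def cells(s,c,hue=(45,80)):
    hsv=cv2.cvtColor(s['image'],cv2.COLOR_RGB2HSV); P=cloud(s)
    m=cv2.inRange(hsv,(hue[0],90,60),(hue[1],255,255))
    out=[]
    n,l,st,ce=cv2.connectedComponentsWithStats(m)
    for i in range(1,n):
        if st[i,4]<20: continue
        v,u=np.nonzero(l==i); p=P[v,u]; k=p[:,2]>.064
        out.append((ce[i].round(1),st[i,4],p[:,2].min().round(3),p[:,2].max().round(3),k.sum()))
    return out
def top(s,c,z=.072,r=.03,dz=.006):
    "rect around all depth points at height z near c (xy)"
    P=cloud(s); m=(abs(P[:,:,2]-z)<dz)&(np.hypot(P[:,:,0]-c[0],P[:,:,1]-c[1])<r)
    v,u=np.nonzero(m); q=plane(s,np.c_[u,v],z)[:,:2]
    return q,np.c_[u,v],cv2.minAreaRect((q*1000).astype(np.float32))
E
python3 - <<'E'
from m import *
T=np.load('top0.npy',allow_pickle=True).item();S=np.load('scene0.npy',allow_pickle=True).item()
for n,s in(('top',T),('scene',S)): print(n,*cells(s,0),sep='\n')
for uv in([353,256],[417,248]):
    c=plane(T,[uv],.072)[0]; print(c)
    for n,s in(('top',T),('scene',S)):
        q,px,r=top(s,c); print(n,len(q),q.mean(0).round(4),r)
    hsv=cv2.cvtColor(T['image'],cv2.COLOR_RGB2HSV)
    q,px,r=top(T,c); g=hsv[px[:,1],px[:,0]]
    k=g[:,1]>110; qq=q[k]; w,V=np.linalg.eigh(np.cov(qq.T)); print('green top',k.sum(),qq.mean(0),w**.5*12**.5,np.degrees(np.arctan2(V[1],V[0])))
# tester
P=cloud(T)
for nm,z,reg in(('87',.087,(100,300,120,270)),('plate',.008,(100,300,120,270))):
    m=np.zeros((400,640),np.uint8); a,b,c,d=reg
    m[c:d,a:b]=(abs(P[c:d,a:b,2]-z)<.004)*255
    cs,_=cv2.findContours(m,cv2.RETR_EXTERNAL,cv2.CHAIN_APPROX_NONE)
    for q in cs:
        if cv2.contourArea(q)<200: continue
        w=plane(T,q.reshape(-1,2),z)[:,:2]*1000; print(nm,cv2.contourArea(q),cv2.minAreaRect(w.astype(np.float32)))
v=cv2.resize(T['image'][220:290,330:440],None,fx=6,fy=6,interpolation=cv2.INTER_CUBIC)
w=cv2.resize(S['image'][130:220,225:345],None,fx=5,fy=5,interpolation=cv2.INTER_CUBIC)
x=np.zeros((1,1))
t=cv2.resize(T['image'][145:250,130:285],None,fx=4,fy=4,interpolation=cv2.INTER_CUBIC)
cv2.imwrite('pics/c1.png',v[:,:,::-1]);cv2.imwrite('pics/c3.png',t[:,:,::-1])
E
```

```text
top
(array([417. , 247.1]), np.int32(121), np.float64(-0.002), np.float64(1.203), np.int64(117))
(array([353.5, 254.9]), np.int32(130), np.float64(0.002), np.float64(0.079), np.int64(126))
scene
(array([286.9,   6. ]), np.int32(44), np.float64(0.052), np.float64(0.114), np.int64(39))
(array([299. ,   7.9]), np.int32(45), np.float64(0.067), np.float64(0.684), np.int64(45))
(array([320.7,   4.9]), np.int32(98), np.float64(0.041), np.float64(0.095), np.int64(58))
(array([348.5,   5.3]), np.int32(99), np.float64(0.066), np.float64(0.127), np.int64(99))
(array([348.4,  29.8]), np.int32(150), np.float64(-0.068), np.float64(0.104), np.int64(16))
(array([261.8, 155.1]), np.int32(58), np.float64(0.069), np.float64(0.684), np.int64(58))
(array([315.7, 168. ]), np.int32(64), np.float64(0.001), np.float64(0.074), np.int64(63))
[ 0.4434898  -0.13992828  0.072     ]
top 178 [ 0.4449 -0.1411] ((444.9646911621094, -141.04257202148438), (29.844181060791016, 30.11928367614746), 53.348060607910156)
scene 117 [ 0.448  -0.1386] ((447.66644287109375, -138.90333557128906), (38.408897399902344, 32.129295349
[... 368 characters left out ...]
6037597656, 29.689620971679688), 37.584625244140625)
green top 113 [ 0.46439098 -0.28583249] [0.0202127  0.03008096] [-141.62110873  128.37889127]
87 1531.5 ((568.8675537109375, 87.96504211425781), (50.430198669433594, 179.6139373779297), 82.97467803955078)
87 1481.5 ((597.6911010742188, 318.9999694824219), (52.71901321411133, 180.7943878173828), 83.3463363647461)
plate 1532.0 ((538.5697631835938, 198.143798828125), (276.03271484375, 121.2113265991211), 87.10478210449219)
plate 1935.5 ((595.4631958007812, 212.146484375), (173.0127716064453, 85.17472076416016), 82.94297790527344)
plate 669.5 ((667.9585571289062, 204.58163452148438), (175.53042602539062, 40.928627014160156), 82.69491577148438)
```

View pics/c1.png

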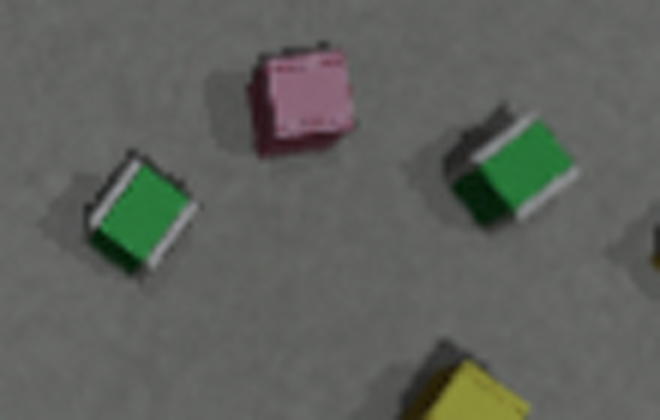

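View pics/c3.png

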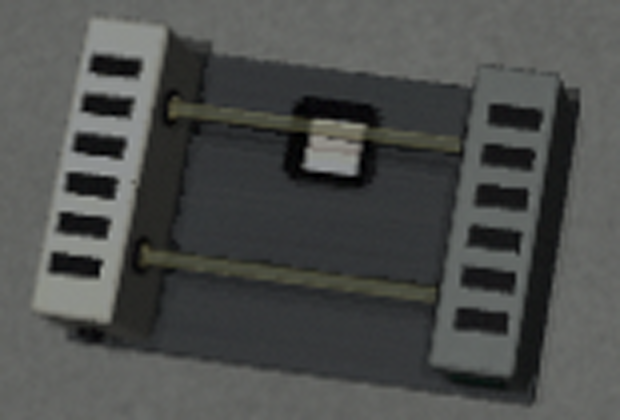

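Both crops confirm the pair: two green cells with white strips on opposite edges, and no other green ones. The pink and yellow blocks have no white plates. In the tester crop the lamp is on the left and the black seat with its white floor is at about (213,180), on the upper (+x) beam. I'll cross-check the seat and plan the moves.

```bash
cat > go.py <<'E'
"go.py 'x y z yaw' ... : yaw of tool y axis, deg, tool down; prints shift/turn for each leg assuming reached"
import sys
from h import *
from scipy.spatial.transform import Rotation as R
def st(): return state()
def pose(s): q=s['tool_rot']; return np.array(s['tcp_pos']),R.from_quat([q[1],q[2],q[3],q[0]])
def down(yaw):
    a=np.radians(yaw); y=np.array([np.cos(a),np.sin(a),0]); z=np.array([0,0,-1.]); x=np.cross(y,z); return R.from_matrix(np.c_[x,y,z])
if __name__=='__main__':
    s=st(); p,r=pose(s); y=r.apply([0,1,0]); print('t',round(s['clock'],2),'p',p.round(4),'yaw',np.degrees(np.arctan2(y[1],y[0])).round(2),'tilt',np.degrees(np.arccos(-r.apply([0,0,1])[2])).round(2),'w',round(s['width'],3),'gf',round(s['gripper_force'],1),'F',np.round(s['contact_force'],1),'q',np.round(s['qpos'],2))
    for a in sys.argv[1:]:
        v=list(map(float,a.split())); t=np.array(v[:3]); rd=down(v[3])
        print(a,'shift',(r.inv().apply(t-p)/.2).round(4).tolist(),'turn',((r.inv()*rd).as_rotvec()/np.pi).round(4).tolist(),'mm',round(1000*np.linalg.norm(t-p)))
        p,r=t,rd
E
python3 go.py '.40 .48 .25 66' '.47 .32 .25 66' '.50 .15 .25 62' '.49 0 .25 56' '.445 -.141 .2 54' '.445 -.141 .03 54'
python3 - <<'E'
from m import *
T=np.load('top0.npy',allow_pickle=True).item();S=np.load('scene0.npy',allow_pickle=True).item()
a=np.radians(-7.0);X=np.array([np.cos(a),np.sin(a)]);Y=np.array([-X[1],X[0]]);c=np.array([.5833,.2035])
print('seat',c+.045*X,'beam',c-.045*X)
for n,s,(u0,v0,u1,v1) in(('top',T,(200,165,228,195)),('scene',S,(395,270,440,305))):
    g=cv2.cvtColor(s['image'],cv2.COLOR_RGB2GRAY)[v0:v1,u0:u1]
    m=(g<28).astype(np.uint8); k,l,stt,ce=cv2.connectedComponentsWithStats(m); i=1+stt[1:,4].argmax()
    h=cv2.convexHull(np.argwhere(l==i)[:,::-1].astype(np.int32)).reshape(-1,2)+[u0,v0]
    w=plane(s,h,.027)[:,:2]*1000; print(n,stt[i],cv2.minAreaRect(w.astype(np.float32)))
    P=plane(s,np.argwhere(g>-1)[:,::-1]+[u0,v0],.008)
    gw=(g>110).ravel(); print('white',gw.sum(),P[gw].mean(0))
E
```

```text
t 0.1 p [0.2756 0.6157 0.2307] yaw 65.89 tilt 0.07 w 1.002 gf 0.0 F [-0.   0.2  0.1] q [-1.3   0.43  0.07  1.61 -0.03  1.11 -0.07]
.40 .48 .25 66 shift [-0.845, -0.3655, -0.096] turn [-0.0004, 0.0, -0.0006] mm 185
.47 .32 .25 66 shift [-0.6451, -0.5885, 0.0] turn [0.0, 0.0, 0.0] mm 175
.50 .15 .25 62 shift [-0.4828, -0.7155, 0.0] turn [0.0, 0.0, 0.0222] mm 173
.49 0 .25 56 shift [-0.308, -0.6857, 0.0] turn [0.0, 0.0, 0.0333] mm 150
.445 -.141 .2 54 shift [-0.2077, -0.7103, 0.25] turn [0.0, 0.0, 0.0111] mm 156
.445 -.141 .03 54 shift [0.0, 0.0, 0.85] turn [0.0, 0.0, 0.0] mm 170
seat [0.62796458 0.19801588] beam [0.53863542 0.20898412]
top [  0  13  28  14 140] ((617.0322265625, 197.30203247070312), (67.06884765625, 29.557085037231445), 83.20792388916016)
white 132 [0.6298423  0.20112871 0.008     ]
scene [  6   3  35  32 527] ((636.6743774414062, 201.76034545898438), (59.660343170166016, 67.755859375), 84.15709686279297)
white 139 [0.62042985 0.19771995 0.008     ]
```

The seat's measured position (0.628, 0.198) agrees with the white floor and black rim to within a few mm. Now moving to cell A at the left, (353,256).

```bash
python3 -m inch '[[[-0.845,-0.365,-0.096],[0,0,0],0.15],[[-0.845,-0.365,-0.096],[0,0,0],0.15],[[-0.845,-0.365,-0.096],[0,0,0],0.15],[[-0.845,-0.365,-0.096],[0,0,0],0.15],[[-0.845,-0.365,-0.096],[0,0,0],0.15]]'
python3 -m inch '[[[-0.645,-0.59,0],[0,0,0],0.15],[[-0.645,-0.59,0],[0,0,0],0.15],[[-0.645,-0.59,0],[0,0,0],0.15],[[-0.645,-0.59,0],[0,0,0],0.15],[[-0.645,-0.59,0],[0,0,0],0.15]]'
python3 -m inch '[[[-0.48,-0.715,0],[0,0,0.022],0.15],[[-0.48,-0.715,0],[0,0,0.022],0.15],[[-0.48,-0.715,0],[0,0,0.022],0.15],[[-0.48,-0.715,0],[0,0,0.022],0.15],[[-0.48,-0.715,0],[0,0,0.022],0.15]]'
python3 -m inch '[[[-0.31,-0.685,0],[0,0,0.033],0.15],[[-0.31,-0.685,0],[0,0,0.033],0.15],[[-0.31,-0.685,0],[0,0,0.033],0.15],[[-0.31,-0.685,0],[0,0,0.033],0.15],[[-0.31,-0.685,0],[0,0,0.033],0.15]]'
python3 go.py '.445 -.141 .2 54' '.445 -.141 .1 54'
```

```text
clock: 0.6
tcp_pos: [0.4047, 0.4759, 0.2512]
tool_rot: [0.001, 0.212, 0.977, -0.0]
contact_force: [0.4, -1.1, -0.4]
width: 0.85
gripper_force: 0.0
clock: 1.1
tcp_pos: [0.4713, 0.3163, 0.2506]
tool_rot: [0.0, 0.211, 0.977, -0.0]
contact_force: [-0.7, 0.9, 0.2]
width: 0.852
gripper_force: 0.0
clock: 1.6
tcp_pos: [0.4993, 0.1477, 0.2506]
tool_rot: [0.0, 0.244, 0.97, -0.0]
contact_force: [-0.0, 0.6, -1.0]
width: 0.85
gripper_force: 0.0
clock: 2.1
tcp_pos: [0.4893, 0.0008, 0.2505]
tool_rot: [0.0, 0.293, 0.956, 0.0]
contact_force: [-0.6, 0.4, 0.3]
width: 0.853
gripper_force: 0.0
t 2.1 p [0.4893 0.0008 0.2505] yaw 55.96 tilt 0.02 w 0.853 gf 0.0 F [-0.6  0.4  0.3] q [-0.53  0.1   0.43  2.01 -0.05  1.05  0.9 ]
.445 -.141 .2 54 shift [-0.2134, -0.7114, 0.2525] turn [0.0001, -0.0, 0.0109] mm 157
.445 -.141 .1 54 shift [0.0, 0.0, 0.5] turn [0.0, 0.0, 0.0] mm 100
```

```bash
python3 -m inch '[[[-0.213,-0.711,0.25],[0,0,0.011],0.15],[[-0.213,-0.711,0.25],[0,0,0.011],0.15],[[-0.213,-0.711,0.25],[0,0,0.011],0.15],[[-0.213,-0.711,0.25],[0,0,0.011],0.15],[[-0.213,-0.711,0.25],[0,0,0.011],0.15]]'
python3 -m inch '[[[0,0,0.25],[0,0,0],0.15],[[0,0,0.5],[0,0,0],0.15],[[0,0,0.5],[0,0,0],0.15],[[0,0,0.5],[0,0,0],0.15],[[0,0,0.5],[0,0,0],0.15]]'
python3 go.py '.445 -.141 .03 54'
python3 - <<'E'
from h import *
s=snap('scene')['image'];t=snap('top')['image']
a=cv2.resize(s[90:220,240:400],None,fx=4,fy=4,interpolation=cv2.INTER_CUBIC)
cv2.imwrite('pics/c4.png',a[:,:,::-1])
E
```

```text
clock: 2.6
tcp_pos: [0.445, -0.1409, 0.2]
tool_rot: [-0.001, 0.309, 0.951, -0.0]
contact_force: [-0.2, 1.2, 0.5]
width: 0.847
gripper_force: 0.0
clock: 3.1
tcp_pos: [0.4467, -0.1409, 0.1028]
tool_rot: [0.001, 0.308, 0.951, 0.001]
contact_force: [0.1, -0.1, -0.1]
width: 0.851
gripper_force: 0.0
t 3.1 p [ 0.4467 -0.1409  0.1028] yaw 54.07 tilt 0.17 w 0.851 gf 0.0 F [ 0.1 -0.1 -0.1] q [-0.27  0.29  0.52  2.2  -0.22  0.7   1.34]
.445 -.141 .03 54 shift [0.0072, -0.006, 0.3638] turn [0.0006, 0.0007, 0.0004] mm 73
```

View pics/c4.png

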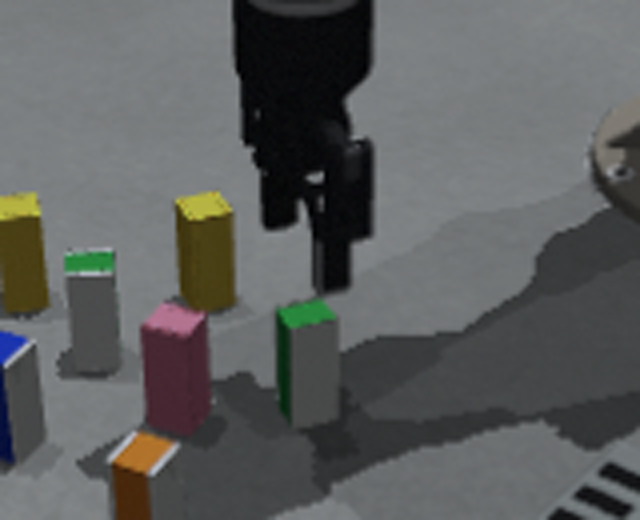

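The gripper hangs above green cell A (crop ~(308,315)), with its fingers on either side of the frosted faces. Descending.

```bash
python3 -m inch '[[[0.003,-0.003,0.12],[0,0,0],0.15],[[0.006,-0.005,0.22],[0,0,0],0.15],[[0.007,-0.006,0.3],[0,0,0],0.15],[[0.007,-0.006,0.362],[0,0,0],0.15],[[0.007,-0.006,0.362],[0,0,0],0.15]]'
python3 go.py '.445 -.141 .03 54'
```

```text
clock: 3.7
tcp_pos: [0.4432, -0.1414, 0.028]
tool_rot: [-0.0, 0.309, 0.951, 0.0]
contact_force: [0.5, -0.0, 0.8]
width: 0.85
gripper_force: 0.0
t 3.7 p [ 0.4432 -0.1414  0.028 ] yaw 54.02 tilt 0.02 w 0.85 gf 0.0 F [ 0.5 -0.   0.8] q [-0.18  0.43  0.42  2.24 -0.35  0.53  1.45]
.445 -.141 .03 54 shift [-0.0061, 0.0071, -0.0099] turn [0.0001, -0.0001, 0.0001] mm 3
```

```bash
python3 -m inch '[[[0,0,0],[0,0,0],0.35],[[0,0,0],[0,0,0],0.45],[[0,0,0],[0,0,0],0.55],[[0,0,0],[0,0,0],0.6],[[0,0,0],[0,0,0],0.65]]'
python3 -m inch '[[[0,0,0],[0,0,0],0.75],[[0,0,0],[0,0,0],0.85],[[0,0,0],[0,0,0],1],[[0,0,0],[0,0,0],1],[[0,0,0],[0,0,0],1]]'
python3 -m inch '[[[0,0,-0.05],[0,0,0],1],[[0,0,-0.15],[0,0,0],1],[[0,0,-0.35],[0,0,0],1],[[0,0,-0.55],[0,0,0],1],[[0,0,-0.7],[0,0,0],1]]'
python3 -m inch '[[[0,0,-0.2],[0,0,0],1],[[0,0,-0.35],[0,0,0],1],[[0,0,-0.35],[0,0,0],1],[[0,0,-0.35],[0,0,0],1],[[0,0,-0.35],[0,0,0],1]]'
python3 go.py '.49 -.02 .235 30' '.56 .1 .235 5' '.628 .198 .235 -7'
python3 - <<'E'
from h import *
s=snap('scene')['image']
a=cv2.resize(s[60:220,240:400],None,fx=3,fy=3,interpolation=cv2.INTER_CUBIC)
cv2.imwrite('pics/c5.png',a[:,:,::-1])
E
```

```text
clock: 4.2
tcp_pos: [0.4433, -0.1416, 0.0284]
tool_rot: [0.0, 0.309, 0.951, 0.0]
contact_force: [0.3, 1.3, 2.0]
width: 0.347
gripper_force: 3.6
clock: 4.7
tcp_pos: [0.4434, -0.1416, 0.0285]
tool_rot: [0.0, 0.309, 0.951, 0.0]
contact_force: [-1.8, 1.9, 10.3]
width: 0.343
gripper_force: 58.4
clock: 5.2
tcp_pos: [0.443, -0.1421, 0.1706]
tool_rot: [0.001, 0.309, 0.951, 0.0]
contact_force: [0.0, 1.4, -1.7]
width: 0.343
gripper_force: 59.5
clock: 5.7
tcp_pos: [0.4423, -0.1415, 0.2373]
tool_rot: [-0.001, 0.309, 0.951, -0.0]
contact_force: [-0.2, 0.1, -2.3]
width: 0.343
gripper_force: 59.6
t 5.7 p [ 0.4423 -0.1415  0.2373] yaw 54.0 tilt 0.09 w 0.343 gf 59.6 F [-0.2  0.1 -2.3] q [-0.39  0.06  0.59  2.08 -0.04  1.01  1.17]
.49 -.02 .235 30 shift [0.1643, 0.6316, 0.0111] turn [-0.0004, -0.0003, 0.1334] mm 131
.56 .1 .235 5 shift [0.3446, 0.6031, 0.0] turn [0.0, 0.0, 0.1389] mm 139
.628 .198 .235 -7 shift [0.4585, 0.3814, 0.0] turn [0.0, 0.0, 0.0667] mm 119
```

View pics/c5.png

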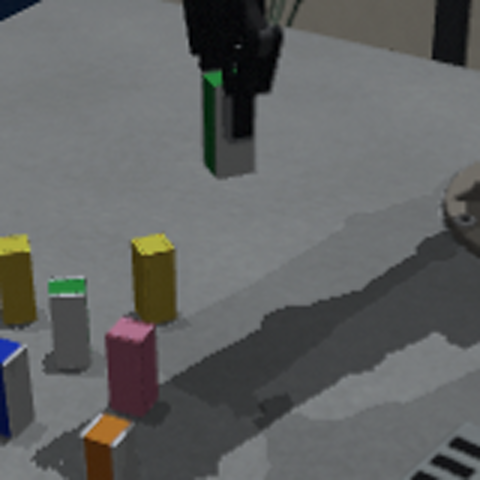

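The green cell is held upright, gripped on its frosted faces. Carrying it to above the seat.

```bash
python3 -m inch '[[[0.08,0.3,0.01],[0,0,0.05],1],[[0.164,0.63,0.01],[0,0,0.133],1],[[0.164,0.63,0.01],[0,0,0.133],1],[[0.164,0.63,0.01],[0,0,0.133],1],[[0.164,0.63,0.01],[0,0,0.133],1]]'
python3 -m inch '[[[0.345,0.603,0],[0,0,0.139],1],[[0.345,0.603,0],[0,0,0.139],1],[[0.345,0.603,0],[0,0,0.139],1],[[0.345,0.603,0],[0,0,0.139],1],[[0.345,0.603,0],[0,0,0.139],1]]'
python3 -m inch '[[[0.23,0.19,0],[0,0,0.03],1],[[0.35,0.3,0],[0,0,0.05],1],[[0.458,0.381,0],[0,0,0.067],1],[[0.458,0.381,0],[0,0,0.067],1],[[0.458,0.381,0],[0,0,0.067],1]]'
python3 go.py '.628 .198 .09 -7'
```

```text
clock: 6.25
tcp_pos: [0.4902, -0.0197, 0.2349]
tool_rot: [-0.001, 0.499, 0.867, -0.001]
contact_force: [-1.2, -0.3, -0.7]
width: 0.343
gripper_force: 59.8
clock: 6.75
tcp_pos: [0.5601, 0.0987, 0.2351]
tool_rot: [-0.0, 0.675, 0.738, -0.001]
contact_force: [0.1, -0.7, -2.3]
width: 0.345
gripper_force: 60.0
clock: 7.25
tcp_pos: [0.6281, 0.1955, 0.2356]
tool_rot: [0.0, 0.749, 0.663, -0.001]
contact_force: [-0.2, -1.1, -1.6]
width: 0.344
gripper_force: 60.2
t 7.25 p [0.6281 0.1955 0.2356] yaw -7.01 tilt 0.1 w 0.344 gf 60.2 F [-0.2 -1.1 -1.6] q [-0.77  0.43  0.5   1.66 -0.22  1.11 -0.33]
.628 .198 .09 -7 shift [0.0135, -0.0013, 0.728] turn [-0.0002, 0.0005, -0.0001] mm 146
```

```bash
python3 -m inch '[[[0.007,0,0.2],[0,0,0],1],[[0.01,0,0.45],[0,0,0],1],[[0.013,-0.001,0.65],[0,0,0],1],[[0.013,-0.001,0.73],[0,0,0],1],[[0.013,-0.001,0.73],[0,0,0],1]]'
python3 go.py '.628 .198 .04 -7'
python3 - <<'E'
from h import *
S=snap('scene');s=S['image'];T=snap('top');t=T['image']
a=cv2.resize(s[190:340,335:525],None,fx=4,fy=4,interpolation=cv2.INTER_CUBIC)
cv2.imwrite('pics/c6.png',a[:,:,::-1])
P=cloud(S);hsv=cv2.cvtColor(s,cv2.COLOR_RGB2HSV)
# tester edges in scene: box tops
for z in(.087,):
    m=np.zeros((400,640),np.uint8);m[190:345,335:530]=(abs(P[190:345,335:530,2]-z)<.004)*255
    for q in cv2.findContours(m,0,1)[0]:
        if cv2.contourArea(q)>200:
            w=plane(S,q.reshape(-1,2),z)[:,:2]*1000;print(cv2.minAreaRect(w.astype(np.float32)))
E
```

```text
clock: 7.75
tcp_pos: [0.6273, 0.1982, 0.0889]
tool_rot: [-0.0, 0.749, 0.662, -0.002]
contact_force: [-0.0, 0.3, -1.0]
width: 0.341
gripper_force: 60.2
t 7.75 p [0.6273 0.1982 0.0889] yaw -7.07 tilt 0.19 w 0.341 gf 60.2 F [-0.   0.3 -1. ] q [-0.72  0.59  0.44  1.78 -0.31  0.85 -0.26]
.628 .198 .04 -7 shift [0.0001, 0.0041, 0.2445] turn [-0.0008, 0.0007, -0.0004] mm 49
((599.938720703125, 320.8561706542969), (49.81394958496094, 180.41282653808594), 82.97930145263672)
((573.6705322265625, 89.97384643554688), (48.748451232910156, 178.80482482910156), 83.47376251220703)
```

View pics/c6.png

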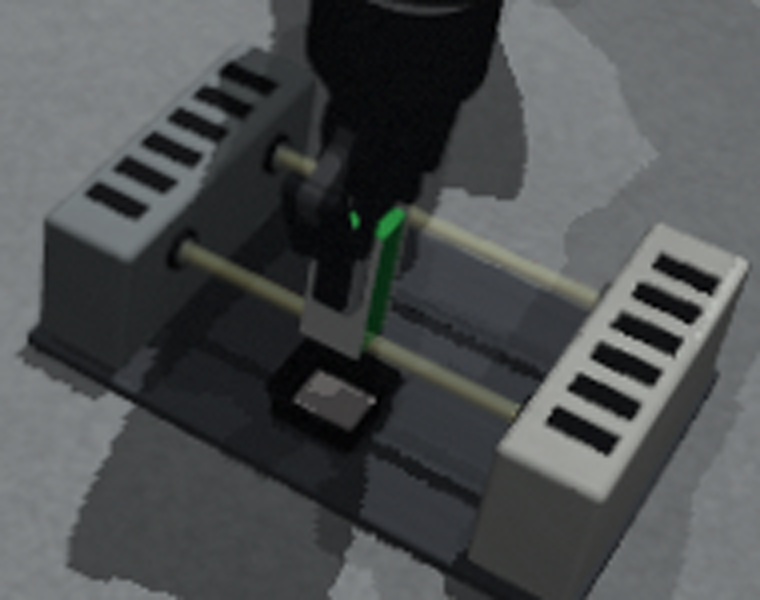

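The picture shows the cell hanging upright just above the seat, its frosted face towards the camera and its clear green face towards the lamp. The bottom edge of the white face runs from (410.8,273.8) to (425,279.5). The boxes seen from this camera put the tester about 3 mm farther out than the top view did, so I'll check the hanging cell from the same view.

```bash
python3 - <<'E'
from h import *
S=np.load('scene0.npy',allow_pickle=True).item()
w=plane(S,[[410.9,273.6],[425,279.4]],.0604);print(w)
a=np.radians(-7);X=np.array([np.cos(a),np.sin(a)])
print('cell centre by scene',w[:,:2].mean(0)-.015*X,'seat by scene',np.array([.5868,.2054])+.045*X)
# white floor corners in crop of c6
f=np.array([[325,370],[378,400],[350,430],[293,400]])/4+[335,190]
print('floor',plane(S,f,.008).round(4), plane(S,f,.008).mean(0))
E
```

```text
[[0.63960387 0.18342344 0.0604    ]
 [0.64010113 0.21141211 0.0604    ]]
cell centre by scene [0.62496431 0.19924582] seat by scene [0.63146458 0.19991588]
floor [[0.6059 0.1874 0.008 ]
 [0.6112 0.2172 0.008 ]
 [0.636  0.2126 0.008 ]
 [0.6321 0.1816 0.008 ]] [0.62127553 0.19971904 0.008     ]
```

The estimates for the seat's x lie between 0.626 and 0.631, and the lip forgives ±10 mm. I'll lower at (0.628, 0.199) while watching the forces.

```bash
python3 -m inch '[[[-0.004,0.004,0.05],[0,0,0],1],[[-0.004,0.004,0.1],[0,0,0],1],[[-0.004,0.004,0.14],[0,0,0],1],[[-0.004,0.004,0.17],[0,0,0],1],[[-0.004,0.004,0.17],[0,0,0],1]]'
python3 -m inch '[[[0,0,0.01],[0,0,0],1],[[0,0,0.02],[0,0,0],1],[[0,0,0.03],[0,0,0],1],[[0,0,0.04],[0,0,0],1],[[0,0,0.04],[0,0,0],1]]'
python3 go.py '.628 .199 .0365 -7'
```

```text
clock: 8.35
tcp_pos: [0.6285, 0.1993, 0.0551]
tool_rot: [-0.0, 0.749, 0.663, -0.001]
contact_force: [-0.0, -0.6, -1.9]
width: 0.342
gripper_force: 60.2
clock: 8.85
tcp_pos: [0.6289, 0.1994, 0.0479]
tool_rot: [-0.0, 0.749, 0.663, -0.0]
contact_force: [-0.3, -0.3, -1.9]
width: 0.345
gripper_force: 60.2
t 8.85 p [0.6289 0.1994 0.0479] yaw -7.01 tilt 0.02 w 0.345 gf 60.2 F [-0.3 -0.3 -1.9] q [-0.7   0.64  0.41  1.79 -0.34  0.78 -0.24]
.628 .199 .0365 -7 shift [-0.0025, -0.0043, 0.0569] turn [-0.0001, 0.0, -0.0001] mm 11
```

```bash
python3 -m inch '[[[0,0,0.007],[0,0,0],1],[[0,0,0.013],[0,0,0],1],[[0,0,0.02],[0,0,0],1],[[0,0,0.025],[0,0,0],1],[[0,0,0.025],[0,0,0],1]]'
python3 -m inch '[[[0,0,0.005],[0,0,0],1],[[0,0,0.01],[0,0,0],1],[[0,0,0.015],[0,0,0],1],[[0,0,0.02],[0,0,0],1],[[0,0,0.02],[0,0,0],1]]'
python3 go.py '.628 .199 .0365 -7'
```

```text
clock: 9.35
tcp_pos: [0.6289, 0.1994, 0.0429]
tool_rot: [-0.0, 0.749, 0.663, -0.0]
contact_force: [0.1, -0.8, -1.6]
width: 0.342
gripper_force: 60.2
clock: 9.85
tcp_pos: [0.6289, 0.1993, 0.0389]
tool_rot: [-0.0, 0.749, 0.663, -0.0]
contact_force: [0.0, 0.7, -1.8]
width: 0.336
gripper_force: 60.2
t 9.85 p [0.6289 0.1993 0.0389] yaw -7.01 tilt 0.02 w 0.336 gf 60.2 F [ 0.   0.7 -1.8] q [-0.7   0.65  0.4   1.79 -0.35  0.77 -0.24]
.628 .199 .0365 -7 shift [-0.0022, -0.0045, 0.0121] turn [-0.0001, 0.0001, -0.0001] mm 3
```

```bash
python3 -m inch '[[[0,0,0.003],[0,0,0],1],[[0,0,0.006],[0,0,0],1],[[0,0,0.008],[0,0,0],1],[[0,0,0.01],[0,0,0],1],[[0,0,0.01],[0,0,0],1]]'
python3 -m inch '[[[0,0,0.002],[0,0,0],1],[[0,0,0.003],[0,0,0],1],[[0,0,0.004],[0,0,0],1],[[0,0,0.005],[0,0,0],1],[[0,0,0.005],[0,0,0],1]]'
```

```text
clock: 10.35
tcp_pos: [0.629, 0.1994, 0.037]
tool_rot: [-0.0, 0.749, 0.663, -0.0]
contact_force: [-0.1, -0.3, -1.2]
width: 0.346
gripper_force: 60.2
clock: 10.85
tcp_pos: [0.6291, 0.1994, 0.0366]
tool_rot: [-0.0, 0.749, 0.663, 0.0]
contact_force: [-3.4, -0.5, 7.1]
width: 0.343
gripper_force: 61.5
```

The cell touched the floor at the expected height (TCP 0.0366). Releasing it and rising.

```bash
python3 -m inch '[[[0,0,0],[0,0,0],0.63],[[0,0,0],[0,0,0],0.55],[[0,0,0],[0,0,0],0.45],[[0,0,0],[0,0,0],0.35],[[0,0,0],[0,0,0],0.25]]'
python3 -m inch '[[[0,0,-0.05],[0,0,0],0.2],[[0,0,-0.15],[0,0,0],0.2],[[0,0,-0.35],[0,0,0],0.2],[[0,0,-0.6],[0,0,0],0.2],[[0,0,-0.8],[0,0,0],0.2]]'
python3 -m inch '[[[0,0,-0.15],[0,0,0],0.2],[[-0.2,-0.4,-0.2],[0,0,-0.04],0.2],[[-0.34,-0.65,-0.2],[0,0,-0.067],0.2],[[-0.34,-0.65,-0.2],[0,0,-0.067],0.2],[[-0.34,-0.65,-0.2],[0,0,-0.067],0.2]]'
python3 go.py '.52 .02 .25 15' '.49 -.14 .25 28' '.4637 -.286 .22 37' 
python3 - <<'E'
from m import *
T=snap('top');S=snap('scene');np.save('T1.npy',T,allow_pickle=True)
print(cells(T,0),cells(S,0)[-3:])
for c in([.628,.199],):
    q,px,r=top(T,c,z=.08,dz=.005);print('seated',len(q),r)
    hsv=cv2.cvtColor(T['image'],cv2.COLOR_RGB2HSV);k=hsv[px[:,1],px[:,0],1]>110;w,V=np.linalg.eigh(np.cov(q[k].T));print(np.degrees(np.arctan2(V[1],V[0])))
q,px,r=top(T,[.464,-.286]);print('B',len(q),r)
a=cv2.resize(S['image'][190:340,335:525],None,fx=3,fy=3,interpolation=cv2.INTER_CUBIC);b=cv2.resize(T['image'][145:250,130:285],None,fx=3,fy=3,interpolation=cv2.INTER_CUBIC)
c=np.zeros((780,570,3),np.uint8);c[:450]=a;c[450:450+315,:465]=b
cv2.imwrite('pics/c7.png',cv2.resize(c,None,fx=.75,fy=.75,interpolation=cv2.INTER_AREA)[:,:,::-1])
E
```

```text
clock: 11.35
tcp_pos: [0.629, 0.1993, 0.036]
tool_rot: [0.0, 0.749, 0.663, -0.0]
contact_force: [0.3, 0.3, 0.1]
width: 0.749
gripper_force: 0.0
clock: 11.85
tcp_pos: [0.6293, 0.1991, 0.1994]
tool_rot: [0.0, 0.749, 0.662, 0.001]
contact_force: [0.5, 0.2, -1.0]
width: 0.8
gripper_force: 0.0
clock: 12.35
tcp_pos: [0.4872, 0.1453, 0.2369]
tool_rot: [-0.001, 0.676, 0.737, 0.0]
contact_force: [0.9, 0.5, -0.0]
width: 0.795
gripper_force: 0.0
t 12.35 p [0.4872 0.1453 0.2369] yaw 4.98 tilt 0.15 w 0.795 gf 0.0 F [ 0.9  0.5 -0. ] q [-0.85  0.15  0.49  1.99 -0.09  1.02 -0.24]
.52 .02 .25 15 shift [-0.638, 0.1088, -0.0668] turn [-0.0005, -0.0007, -0.0557] mm 130
.49 -.14 .25 28 shift [-0.7339, -0.3519, 0.0] turn [0.0, 0.0, -0.0722] mm 163
.4637 -.286 .22 37 shift [-0.5828, -0.4588, 0.15] turn [0.0, 0.0, -0.05] mm 151
[(array([210.7, 173.8]), np.int32(63), np.float64(0.076), np.float64(0.555), np.int64(63)), (array([417. , 247.1]), np.int32(118), np.float64(-0.0), np.float64(0.078), np.int64(114))] [(array([348.4,  29.9]), np.int32(150), np.float64(-0.069), np.float64(0.106), np.int64(15)), (array([261.8, 155.1]), np.int32(58), np.float64(0.07), np.float64(0.075), np.int64(58)), (array([422. , 264.9]), np.int32(143), np.float64(0.009), np.float64(0.684), np.int64(142))]
seated 85 ((629.01025390625, 190.5325164794922), (31.99614906311035, 18.84688949584961), 3.09800386428833)
[ -68.99815543 -158.99815543]
B 165 ((463.5052490234375, -285.673095703125), (28.955123901367188, 30.780170440673828), 36.35825729370117)
```

View pics/c7.png

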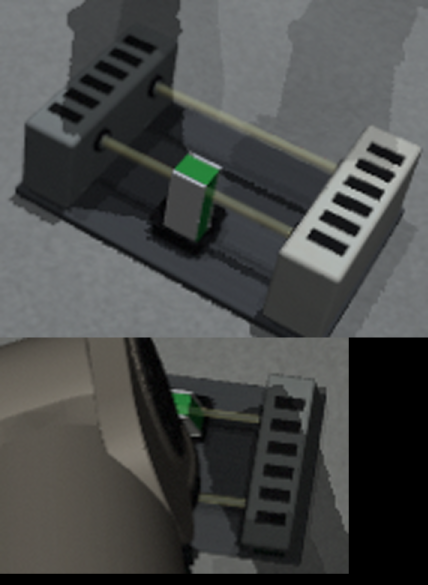

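The first cell stands upright in the seat, in the beam, with its clear faces towards lamp and receiver. Now cell B.

```bash
python3 -m inch '[[[-0.638,0.109,-0.067],[0,0,-0.056],0.2],[[-0.638,0.109,-0.067],[0,0,-0.056],0.2],[[-0.638,0.109,-0.067],[0,0,-0.056],0.2],[[-0.638,0.109,-0.067],[0,0,-0.056],0.2],[[-0.638,0.109,-0.067],[0,0,-0.056],0.2]]'
python3 -m inch '[[[-0.734,-0.352,0],[0,0,-0.072],0.2],[[-0.734,-0.352,0],[0,0,-0.072],0.2],[[-0.734,-0.352,0],[0,0,-0.072],0.2],[[-0.734,-0.352,0],[0,0,-0.072],0.2],[[-0.734,-0.352,0],[0,0,-0.072],0.2]]'
python3 -m inch '[[[-0.583,-0.459,0.15],[0,0,-0.05],0.2],[[-0.583,-0.459,0.15],[0,0,-0.05],0.2],[[-0.583,-0.459,0.15],[0,0,-0.05],0.2],[[-0.583,-0.459,0.15],[0,0,-0.05],0.2],[[-0.583,-0.459,0.15],[0,0,-0.05],0.2]]'
python3 go.py '.4637 -.286 .1 37'
python3 - <<'E'
from m import *
T=snap('top');np.save('T2.npy',T,allow_pickle=True)
q,px,r=top(T,[.629,.199],z=.08,dz=.005);print('seated',len(q),r)
P=cloud(T)
m=np.zeros((400,640),np.uint8);m[120:270,100:300]=(abs(P[120:270,100:300,2]-.087)<.004)*255
for q in cv2.findContours(m,0,1)[0]:
    if cv2.contourArea(q)>200: print(cv2.minAreaRect((plane(T,q.reshape(-1,2),.087)[:,:2]*1000).astype(np.float32)))
E
```

```text
clock: 12.95
tcp_pos: [0.5257, 0.0219, 0.2497]
tool_rot: [0.0, 0.609, 0.793, -0.0]
contact_force: [-0.3, 0.9, 0.3]
width: 0.798
gripper_force: 0.0
clock: 13.45
tcp_pos: [0.495, -0.1395, 0.2497]
tool_rot: [0.0, 0.516, 0.857, -0.0]
contact_force: [-0.0, 0.3, -0.3]
width: 0.802
gripper_force: 0.0
clock: 13.95
tcp_pos: [0.4691, -0.2842, 0.2189]
tool_rot: [-0.001, 0.446, 0.895, -0.001]
contact_force: [0.7, 0.4, 0.0]
width: 0.801
gripper_force: 0.0
t 13.95 p [ 0.4691 -0.2842  0.2189] yaw 37.0 tilt 0.09 w 0.801 gf 0.0 F [0.7 0.4 0. ] q [-0.14  0.27  0.68  1.93 -0.2   1.    1.28]
.4637 -.286 .1 37 shift [0.0086, -0.0261, 0.5945] turn [-0.0005, -0.0002, -0.0] mm 119
seated 167 ((629.5215454101562, 197.4812469482422), (32.1745719909668, 31.43027114868164), 82.09745788574219)
((568.9049682617188, 88.25863647460938), (50.022159576416016, 179.6068878173828), 83.07815551757812)
((597.852783203125, 319.03863525390625), (52.792720794677734, 180.69960021972656), 82.89227294921875)
```

```bash
python3 -m inch '[[[0.009,-0.026,0.2],[0,0,0],0.2],[[0.009,-0.026,0.4],[0,0,0],0.2],[[0.009,-0.026,0.55],[0,0,0],0.2],[[0.009,-0.026,0.594],[0,0,0],0.2],[[0.009,-0.026,0.594],[0,0,0],0.2]]'
python3 go.py '.4637 -.286 .03 37'
```

```text
clock: 14.5
tcp_pos: [0.4642, -0.2837, 0.1003]
tool_rot: [-0.001, 0.445, 0.896, -0.0]
contact_force: [-0.4, -1.1, 0.8]
width: 0.799
gripper_force: 0.0
t 14.5 p [ 0.4642 -0.2837  0.1003] yaw 37.21 tilt 0.11 w 0.799 gf 0.0 F [-0.4 -1.1  0.8] q [-0.05  0.43  0.6   2.04 -0.35  0.77  1.41]
.4637 -.286 .03 37 shift [-0.0084, -0.0087, 0.3512] turn [-0.0003, -0.0005, 0.0012] mm 70
```

```bash
python3 -m inch '[[[-0.004,-0.005,0.12],[0,0,0],0.2],[[-0.006,-0.008,0.22],[0,0,0],0.2],[[-0.008,-0.008,0.3],[0,0,0],0.2],[[-0.008,-0.008,0.35],[0,0,0],0.2],[[-0.008,-0.008,0.35],[0,0,0],0.2]]'
python3 go.py '.4637 -.286 .03 37'
```

```text
clock: 15.0
tcp_pos: [0.4635, -0.2872, 0.0304]
tool_rot: [-0.0, 0.445, 0.895, 0.0]
contact_force: [0.1, 0.1, 0.3]
width: 0.8
gripper_force: 0.0
t 15.0 p [ 0.4635 -0.2872  0.0304] yaw 37.11 tilt 0.04 w 0.8 gf 0.0 F [0.1 0.1 0.3] q [ 0.03  0.54  0.52  2.07 -0.45  0.64  1.5 ]
.4637 -.286 .03 37 shift [0.0042, 0.0047, 0.0021] turn [-0.0001, -0.0002, 0.0006] mm 1
```

```bash
python3 -m inch '[[[0.004,0.004,0],[0,0,0],0.35],[[0.004,0.004,0],[0,0,0],0.45],[[0.004,0.004,0],[0,0,0],0.55],[[0.004,0.004,0],[0,0,0],0.6],[[0.004,0.004,0],[0,0,0],0.65]]'
python3 -m inch '[[[0,0,0],[0,0,0],0.75],[[0,0,0],[0,0,0],0.85],[[0,0,0],[0,0,0],1],[[0,0,0],[0,0,0],1],[[0,0,0],[0,0,0],1]]'
python3 go.py
python3 -m inch '[[[0,0,-0.05],[0,0,0],1],[[0,0,-0.15],[0,0,0],1],[[0,0,-0.35],[0,0,0],1],[[0,0,-0.55],[0,0,0],1],[[0,0,-0.7],[0,0,0],1]]'
python3 -m inch '[[[0,0,-0.2],[0,0,0],1],[[0,0,-0.35],[0,0,0],1],[[0,0,-0.35],[0,0,0],1],[[0,0,-0.35],[0,0,0],1],[[0,0,-0.35],[0,0,0],1]]'
python3 go.py '.48 -.15 .235 25' '.5 0 .235 10' '.52 .12 .235 -5' '.54 .21 .2 -7'
```

```text
clock: 15.5
tcp_pos: [0.4636, -0.2865, 0.031]
tool_rot: [0.0, 0.446, 0.895, 0.0]
contact_force: [0.4, 0.8, 4.8]
width: 0.352
gripper_force: 3.8
clock: 16.0
tcp_pos: [0.4636, -0.2865, 0.0311]
tool_rot: [0.0, 0.446, 0.895, 0.0]
contact_force: [-1.9, 0.4, 7.0]
width: 0.344
gripper_force: 58.7
t 16.0 p [ 0.4636 -0.2865  0.0311] yaw 37.08 tilt 0.02 w 0.344 gf 58.7 F [-1.9  0.4  7. ] q [ 0.03  0.54  0.52  2.07 -0.45  0.64  1.49]
clock: 16.5
tcp_pos: [0.4634, -0.2868, 0.1734]
tool_rot: [0.001, 0.446, 0.895, -0.0]
contact_force: [0.3, -0.1, -1.9]
width: 0.347
gripper_force: 59.4
clock: 17.0
tcp_pos: [0.4629, -0.286, 0.2399]
tool_rot: [-0.001, 0.446, 0.895, -0.0]
contact_force: [0.6, 0.0, -2.4]
width: 0.347
gripper_force: 59.5
t 17.0 p [ 0.4629 -0.286   0.2399] yaw 37.09 tilt 0.09 w 0.347 gf 59.5 F [ 0.6  0.  -2.4] q [-0.17  0.24  0.71  1.92 -0.18  1.04  1.27]
.48 -.15 .235 25 shift [0.4911, 0.4782, 0.0246] turn [-0.0003, -0.0004, 0.0672] mm 137
.5 0 .235 10 shift [0.6375, 0.4076, 0.0] turn [0.0, 0.0, 0.0833] mm 151
.52 .12 .235 -5 shift [0.5735, 0.2027, 0.0] turn [0.0, 0.0, 0.0833] mm 122
.54 .21 .2 -7 shift [0.457, 0.0604, 0.175] turn [0.0, 0.0, 0.0111] mm 99
```

```bash
python3 -m inch '[[[0.25,0.24,0.02],[0,0,0.03],1],[[0.491,0.478,0.024],[0,0,0.067],1],[[0.491,0.478,0.024],[0,0,0.067],1],[[0.491,0.478,0.024],[0,0,0.067],1],[[0.491,0.478,0.024],[0,0,0.067],1]]'
python3 -m inch '[[[0.637,0.408,0],[0,0,0.083],1],[[0.637,0.408,0],[0,0,0.083],1],[[0.637,0.408,0],[0,0,0.083],1],[[0.637,0.408,0],[0,0,0.083],1],[[0.637,0.408,0],[0,0,0.083],1]]'
python3 -m inch '[[[0.574,0.203,0],[0,0,0.083],1],[[0.574,0.203,0],[0,0,0.083],1],[[0.574,0.203,0],[0,0,0.083],1],[[0.574,0.203,0],[0,0,0.083],1],[[0.574,0.203,0],[0,0,0.083],1]]'
python3 -m inch '[[[0.25,0.03,0.05],[0,0,0.011],1],[[0.4,0.05,0.12],[0,0,0.011],1],[[0.457,0.06,0.175],[0,0,0.011],1],[[0.457,0.06,0.175],[0,0,0.011],1],[[0.457,0.06,0.175],[0,0,0.011],1]]'
python3 go.py '.54 .21 .0551 -7'
```

```text
clock: 17.5
tcp_pos: [0.4802, -0.1495, 0.235]
tool_rot: [-0.001, 0.536, 0.844, -0.001]
contact_force: [0.0, -0.4, -1.2]
width: 0.346
gripper_force: 59.7
clock: 18.0
tcp_pos: [0.5007, 0.0013, 0.2352]
tool_rot: [-0.0, 0.641, 0.767, -0.001]
contact_force: [0.1, -1.6, -1.4]
width: 0.344
gripper_force: 59.7
clock: 18.5
tcp_pos: [0.5206, 0.118, 0.2353]
tool_rot: [0.0, 0.737, 0.676, -0.001]
contact_force: [0.3, -0.5, -0.9]
width: 0.344
gripper_force: 59.7
clock: 19.0
tcp_pos: [0.5404, 0.2071, 0.2008]
tool_rot: [0.0, 0.749, 0.663, -0.001]
contact_force: [-0.0, 0.5, -1.2]
width: 0.339
gripper_force: 59.7
t 19.0 p [0.5404 0.2071 0.2008] yaw -6.98 tilt 0.08 w 0.339 gf 59.7 F [-0.   0.5 -1.2] q [-0.91  0.33  0.53  1.88 -0.2   0.98 -0.41]
.54 .21 .0551 -7 shift [0.015, -0.0037, 0.7287] turn [-0.0001, 0.0004, 0.0001] mm 146
```

```bash
python3 -m inch '[[[0.005,0,0.15],[0,0,0],1],[[0.01,-0.002,0.3],[0,0,0],1],[[0.015,-0.004,0.42],[0,0,0],1],[[0.015,-0.004,0.5],[0,0,0],1],[[0.015,-0.004,0.5],[0,0,0],1]]'
python3 -m inch '[[[0,0,0.08],[0,0,0],1],[[0,0,0.15],[0,0,0],1],[[0,0,0.2],[0,0,0],1],[[0,0,0.228],[0,0,0],1],[[0,0,0.228],[0,0,0],1]]'
python3 go.py '.54 .21 .0551 -7'
python3 - <<'E'
from h import *
S=snap('scene');np.save('S3.npy',S,allow_pickle=True)
a=cv2.resize(S['image'][190:340,335:525],None,fx=4,fy=4,interpolation=cv2.INTER_CUBIC)
cv2.imwrite('pics/c8.png',a[:,:,::-1])
E
```

```text
clock: 19.5
tcp_pos: [0.5392, 0.2103, 0.1]
tool_rot: [0.0, 0.749, 0.663, -0.001]
contact_force: [-1.2, 0.1, -2.1]
width: 0.345
gripper_force: 59.7
clock: 20.0
tcp_pos: [0.5395, 0.2124, 0.0549]
tool_rot: [-0.0, 0.748, 0.664, -0.0]
contact_force: [0.1, 1.1, -1.0]
width: 0.348
gripper_force: 59.7
t 20.0 p [0.5395 0.2124 0.0549] yaw -6.85 tilt 0.05 w 0.348 gf 59.7 F [ 0.1  1.1 -1. ] q [-0.82  0.53  0.44  1.98 -0.33  0.71 -0.3 ]
.54 .21 .0551 -7 shift [-0.0116, 0.0038, -0.001] turn [-0.0002, 0.0002, 0.0009] mm 2
```

View pics/c8.png

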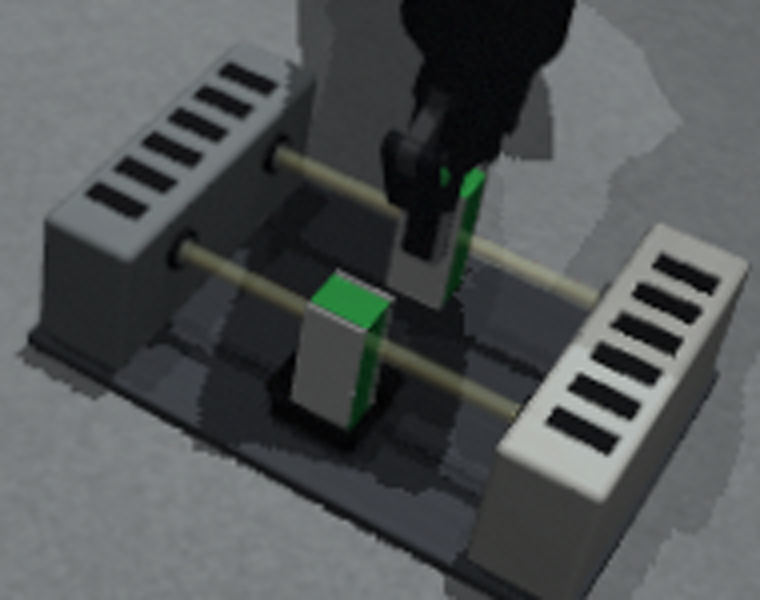

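The held cell is upright in the rear beam and the seated one stands home. I'll check the centring against the beam line in both views.

```bash
python3 - <<'E'
from h import *
a=np.radians(-7);X=np.array([np.cos(a),np.sin(a)]);Y=np.array([-X[1],X[0]])
S=np.load('S3.npy',allow_pickle=True).item();T=np.load('T2.npy',allow_pickle=True).item()
f=lambda q:np.array(q,float)/4+[335,190]
w=plane(S,f([[388,287],[442,308]]),.0238)[:,:2];print('held bottom',w,'centre',w.mean(0)-.015*X)
for nm,s,uv in(('scene rear',S,f([[340,178],[560,282]])),('scene front',S,f([[230,263],[460,385]])),('top rear',T,np.array([[180,253],[380,284]])/4+[130,145]),('top front',T,np.array([[215,113],[420,138]])/4+[130,145])):
    q=plane(s,uv,.060)[:,:2]; print(nm,'x offset from origin along X',(q@X).round(4),'Y',(q@Y).round(4))
for p in([.54,.21],[.5395,.2124],[.5387,.209],[.542,.211],[.629,.1994]): print(p,(np.array(p)@X).round(4),(np.array(p)@Y).round(4))
# seated cell in scene: bottom corners hidden; top face corners
q=plane(S,f([[310,300],[338,270],[395,297],[367,330]]),.080)[:,:2];print('seated top centre scene',q.mean(0),q.mean(0)@X,q.mean(0)@Y)
E
python3 go.py '.54 .21 .0551 -7'
```

```text
held bottom [[0.55173467 0.19705244]
 [0.5520457  0.22580444]] centre [0.53700199 0.21325648]
scene rear x offset from origin along X [0.5047 0.5065] Y [0.2196 0.3409]
scene front x offset from origin along X [0.5922 0.5966] Y [0.208 0.332]
top rear x offset from origin along X [0.514  0.5115] Y [0.3412 0.2208]
top front x offset from origin along X [0.6002 0.601 ] Y [0.3364 0.212 ]
[0.54, 0.21] 0.5104 0.2742
[0.5395, 0.2124] 0.5096 0.2766
[0.5387, 0.209] 0.5092 0.2731
[0.542, 0.211] 0.5122 0.2755
[0.629, 0.1994] 0.6 0.2746
seated top centre scene [0.62646093 0.19939635] 0.5974910820607733 0.27425646620767236
t 20.05 p [0.5398 0.2126 0.0554] yaw -6.85 tilt 0.02 w 0.341 gf 59.7 F [-0.8  0.6 -1.2] q [-0.83  0.53  0.44  1.98 -0.33  0.71 -0.3 ]
.54 .21 .0551 -7 shift [-0.0126, 0.0025, 0.0015] turn [-0.0, 0.0001, 0.0008] mm 3
```

The estimates agree to about 2 mm. A last trim of −2.5 mm along the light, then a settle and hand-in.

```bash
python3 -m inch '[[[-0.006,0.001,0],[0,0,0],1],[[-0.012,0.002,0.001],[0,0,0.001],1],[[-0.012,0.002,0.001],[0,0,0.001],1],[[-0.012,0.002,0.001],[0,0,0.001],1],[[-0.012,0.002,0.001],[0,0,0.001],1]]'
python3 -m inch '[[[0,0,0],[0,0,0],1],[[0,0,0],[0,0,0],1],[[0,0,0],[0,0,0],1],[[0,0,0],[0,0,0],1],[[0,0,0],[0,0,0],1]]'
python3 go.py '.54 .21 .0551 -7'
```

```text
clock: 20.55
tcp_pos: [0.5398, 0.2104, 0.0552]
tool_rot: [-0.0, 0.749, 0.663, 0.0]
contact_force: [0.2, 0.4, -0.4]
width: 0.347
gripper_force: 59.7
clock: 21.05
tcp_pos: [0.5398, 0.2104, 0.0551]
tool_rot: [0.0, 0.749, 0.663, -0.0]
contact_force: [0.5, 0.1, -1.4]
width: 0.341
gripper_force: 59.7
t 21.05 p [0.5398 0.2104 0.0551] yaw -7.01 tilt 0.0 w 0.341 gf 59.7 F [ 0.5  0.1 -1.4] q [-0.82  0.53  0.44  1.98 -0.34  0.7  -0.3 ]
.54 .21 .0551 -7 shift [-0.0016, 0.0011, 0.0] turn [-0.0, 0.0, -0.0001] mm 0
```

```bash
python3 -c "
from cell import close_job
print(close_job())"
```

```text
the job is handed in; nothing more can be done
None
```

I handed the job in at about 21 s of the 61 s limit: one green cell stands released in the seat, and the gripper holds the other upright and still in the middle of the open beam, to within about 2–3 mm by my measurements.

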